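# Set up the pipe-brazing jig

## Task

Get the brazing jig ready: press the brass manifold block, boss upward, fully home into the jig's nest so that its flange is flush with the rim, and set the tube stop by turning its bar knob in short grips until the carriage's pointer lines up with the tooth of the pointed clip on the scale. Move the carriage only with the knob, and do not knock the other things on the bench out of place.

Things in the scene. Friction and masses are not known exactly. Their poses are not given: they have to be found in the camera images.
- jig: grey steel jig bolted to the bench: base plate 200 (x) x 290 (y) x 15 mm high; origin under its centre on the bench, z up. In its frame: nest (dark steel frame) at x +20, y -85 mm; carriage on a guide along y at x +25; gearbox (62 x 66 mm, top 45 mm above the bench) with the knob at x -55, y +55; aluminium scale strip (top 29 mm above the bench) at x +86.
- nest_rim (a point): centre of the nest's mouth at rim height, 50 mm above the bench; axes as the jig's. Recess 59 (x) x 83 (y) mm, 25 mm deep with its loose floor down; walls 12 mm. The floor is a stiff lift-out plate that starts 12 mm up and carries the block's weight; it sinks, and stays down, only under more than about 10 N in all (weight included).
- knob_grip (a point): point on the knob's vertical axis at gripping height, 76 mm above the bench; its x axis runs along the knob's bar. The knob is a black bar 80 long x 18 wide x 35 mm tall (56 to 91 mm above the bench), stiff (about 0.13 N m), and stays where it is left.
- knob (a joint): angle of the knob (rad), positive anticlockwise seen from above, range -2.8 to 2.8; at 0 the bar lies along the jig's x. It drives the carriage by rack and pinion: 18 mm towards the jig's +y per rad.
- pointer_tip (a point): tip of the steel pointer that sticks out from the aluminium carriage (44 x 40 x 20 mm) towards the jig's +x, 35 mm above the bench; axes as the jig's. It travels along the jig's y with the carriage, 50 mm either way from y +55 mm.
- mark_tip (a point): tip of the pointed tooth of the mark clip, a steel clip 18 mm wide with a dark tooth 12 mm long, on the scale strip, 35 mm above the bench; axes as the jig's. The tooth points to the jig's -x; when aligned, the two tips stand about 3 mm apart in x and at the same y of the jig. The clip is fast.
- plain_clip: a like steel clip without a tooth, left on the scale strip, fast; not the mark. Origin 10 mm in front (-x) of it, on top of the strip.
- block: loose brass manifold block standing on the bench on its flange, about 0.4 kg: flange 56 (x) x 80 (y) x 25 mm high, lower edges rounded 4 mm; on it a central boss 30 (x) x 60 (y) x 35 mm; 60 mm high in all. Origin: centre of its underside, z up. It fits the nest either way round (half turn about z), its y along the jig's y.
- elbow: bystander: bare copper pipe bend with two sockets, about 90 x 80 x 32 mm, lying flat
- tee: bystander: copper tee fitting 110 x 65 x 33 mm, lying flat
- flux_jar: bystander: white flux jar, 64 mm wide, 70 mm tall, standing
- wrench: bystander: steel wrench lying beyond the jig
- hammer: bystander: hammer lying at the robot's left
- brush: bystander: brush lying at the robot's right
- collar: bystander: copper collar 60 mm wide, 35 mm tall, beyond the jig
- carriage: the aluminium carriage, 44 x 40 x 20 mm high, on the guide rail, its top 42 mm above the bench; origin under its centre; axes as the jig's. Not to be touched.
Mind the look-alikes: they are no part of the job. What is meant by the block is not black, green or pink, and is the larger of those in its own colour.

How it is judged:
At the end, for the whole second after the job is handed in: The block stands boss upward in the nest (within 6 mm of its centre, tilted less than 0.06 rad), its flange no more than 2 mm above the rim (block origin at least 23 mm below nest_rim); the pointer tip is within 2 mm of the mark tip along the jig's y; knob and block are at rest (z of block in the frame of nest_rim below -0.023 m and horizontal distance between block and nest_rim below 0.006 m and angle between block's own z axis and vertical below 0.06 rad and y of pointer_tip in the frame of mark_tip between -0.002 and 0.002 m and velocity of joint knob between -0.05 and 0.05 rad/s and linear speed of block below 0.02 m/s); the robot touches nothing.
It fails at once if the carriage or its pointer is pushed directly by the robot or by the block (more than 4 N) (contact force between any of the arm, the fingers, block and carriage above 4 N).
It fails at once if a bystander is moved more than 40 mm (distance of any of elbow, tee, flux_jar, wrench, hammer, brush, collar from where it was at the start of the episode above 0.04 m).
It also fails if it takes over 64 s, if anything falls off the work surface, if the arm or the gripper's body presses on something with over 40 N, if the wrist force passes 120 N, or if a joint passes its speed limit or range.

## Robot

A 7-joint arm with a two-finger parallel gripper is mounted at the origin on the work surface. World frame = base frame: x ahead of the robot, y to its left, z up, the work surface at z = 0. Lengths are in m, angles in rad, forces in N, time in s.
With the tool pointing down it reaches from about 0.4 to 0.9 m from the base axis. Payload 5.6 kg.
Tool frame: the origin (TCP) lies on the centre line of the jaws, within the pads' length; the fingertips stand 8 mm ahead of it and the grasp point (between the pads) lies 11 mm behind it (arm.tips_ahead is the distance from the TCP to the fingertips, in m); z points along the fingers, y is the line along which they close (so a half turn about z gives the same grasp; the last joint's range is limited). The gripper opens to 92 mm and grips with 3 to 60 N. Pads are 20 mm wide; open, the fingers measure 128 mm over their backs; the gripper's body (75 mm by 189 mm) begins 69 mm behind the grasp point.
Start: joints at [1.182, 0.468, -0.012, 1.603, 0.006, 1.071, -0.056], TCP at [0.22, -0.612, 0.223] pointing down, gripper open.
Joint ranges: [-2.53, 2.53], [-0.31, 2.02], [-1.57, 1.55], [0.28, 2.44], [-1.29, 4.43], [0.15, 1.84], [-2.92, 2.92]. Speed limits (rad/s): [2.57, 2.57, 3.14, 3.14, 3.14, 3.14, 3.14].

## Interface

Orientations are given as a 3x3 rotation matrix whose columns are the frame's x, y, z axes.
In Python, from plant import arm gives the robot as it stands.
- The arm moves only by the tool apply_moves, never from a script. Its argument "rows" is a list that holds one entry, the list of rows, each a list of 7 numbers: the opening, from -1 (shut) to 1 (fully open), then the shift along the tool's x, y, z in mm, then the turn, a rotation vector about the tool's x, y, z in rad. A call has 1 to 8 rows; each row is the pose to reach, as a shift and turn from the pose commanded when the call began, along the tool's axes at that moment; what a row does not reach only later rows make up. A row lasts 1/12 s, in which the tool goes at most 41.7 mm and 7.16 degrees, less where a joint would pass 70% of its speed; a pose out of reach is approached as far as the arm can. A call with a gripper value outside its range is refused whole. The fingers move at their own pace and stop on an object; the grip force is fixed at half the most. Time passes only in rows, so rows that repeat a pose let the fingers close. It gives the time, the measured TCP pose, the force, the opening and the grip force at its end, in the units of the state.
- arm.get_obs(): the state, without advancing time (a new reading comes with each control period).
- arm.capture(name): name is "scene" or "top" or "wrist"; returns (picture, depth): 480x640x3 uint8, red, green, blue; 480x640 float32, m along the optical axis (not along the pixel's ray), 0 where there is no reading.
- arm.camera_info(name): a dict with "mtx" (3x3 intrinsics, pixels), "view" (4x4, takes a point from world to camera coordinates); the wrist camera has in their place "hand_eye" (4x4, takes a point from camera to tool coordinates, whose origin is the TCP and whose axes are the flange's). Camera axes: x right, y up, looking along -z (the intrinsics and any distortion apply to the point x, -y, -z); pixel columns grow to the right and rows downward; lengths in m; the calibration is good to about 2 mm. The wrist camera is an equidistant fisheye: a pixel r from the principal point sees the ray r / f radians off the axis. A picture is of the moment at which its call begins: read the wrist's pose just before it. camera_info takes no time and is no camera call.
- arm.job_done(): hands the job in; it is judged then, once.
The state is a dict: "time_s": time; "joint_pos": joint angles; "qvel": joint speeds; "tau": joint torques, N m; "eef_pos": TCP position; "tcp_rot": TCP orientation; "force": force on the tool from outside, world axes, zero at the start; "ft_torque": the same for the moment, N m; "width": opening from 0.0 (shut) to 1.0 (fully open); "finger_force": force on a finger pad.
Only numpy, scipy, OpenCV 4.12 (cv2) and the standard library are available. Lean on these libraries where they do the work, as an engineer would, in place of code of your own. Each camera call takes 0.05 s, during which the arm holds its last target. There are 200 camera calls.

## Working session

There is one attempt and no reset: what is moved stays moved. The work goes in short steps, Python scripts to look and compute and a tool call to move; the robot and the scene stay as the last step left them, time stands still between calls to the robot, and variables do not carry over. Pictures are saved under pics/ and viewed, at most 10 in all, crops included, and the job is handed in when it is done.

Besides the shell and the picture viewer there is one more tool, called after "Emit:" in YAML: its name, and indented under it one key for each argument. apply_moves: Moves the arm, as the interface text tells. Its arguments: {"type":"object","properties":{"rows":{"type":"array","items":{"type":"array","items":{"type":"array","items":{"type":"number"}}}}},"required":["rows"]}

```bash
ls; mkdir -p pics; python3 - <<'E'
from plant import arm
import cv2,numpy as np
np.set_printoptions(precision=4,suppress=True)
for n in("scene","top"):
    p,d=arm.capture(n); np.save(f"pics/{n}_d.npy",d); cv2.imwrite(f"pics/{n}0.png",p[:,:,::-1]); print(n,arm.camera_info(n))
print(arm.camera_info("wrist")); print(arm.get_obs())
E
```

```text
pics
scene {'mtx': array([[461.4967,   0.    , 322.2885],
       [  0.    , 461.4967, 236.3238],
       [  0.    ,   0.    ,   1.    ]]), 'view': array([[-0.4677,  0.8836,  0.0215,  0.2329],
       [-0.5963, -0.3334,  0.7303,  0.2428],
       [ 0.6525,  0.3287,  0.6828, -1.5493],
       [ 0.    ,  0.    ,  0.    ,  1.    ]])}
top {'mtx': array([[512.5694,   0.    , 312.1333],
       [  0.    , 512.5694, 246.6865],
       [  0.    ,   0.    ,   1.    ]]), 'view': array([[ 0.0069, -1.    , -0.0028, -0.0119],
       [ 0.9782,  0.0061,  0.2074, -0.5168],
       [-0.2074, -0.0042,  0.9782, -1.2843],
       [ 0.    ,  0.    ,  0.    ,  1.    ]])}
{'mtx': array([[371.6483,   0.    , 318.4932],
       [  0.    , 371.6483, 241.0252],
       [  0.    ,   0.    ,   1.    ]]), 'hand_eye': array([[ 0.0017,  0.97  ,  0.2432,  0.0686],
       [ 1.    , -0.0016, -0.0009,  0.0015],
       [-0.0005,  0.2432, -0.97  , -0.1623],
       [ 0.    ,  0.    ,  0.    ,  1.    ]])}
{'time_s': 0.1, 'joint_pos': array([ 1.182 ,  0.4683, -0.0116,  1.6035,  0.006 ,  1.0714, -0.0563]), 'qvel': array([-0.0013, -0.0011,  0.0017, -0.0027, -0.002 ,  0.0004,  0.0012]), 'tau': array([  0.001 , -52.1644,  -0.0128, -24.4366,  -0.0569,   0.0141,
         0.0001]), 'eef_pos': array([ 0.2201, -0.6111,  0.2218]), 'tcp_rot': array([[ 0.9408,  0.3389, -0.0006],
       [ 0.3389, -0.9408,  0.0014],
       [-0.0001, -0.0016, -1.    ]]), 'force': array([0.2045, 0.5893, 0.488 ]), 'ft_torque': array([-0.0095,  0.012 ,  0.0315]), 'finger_force': 0.0, 'width': 0.9979474688218025}
```

View pics/top0.png

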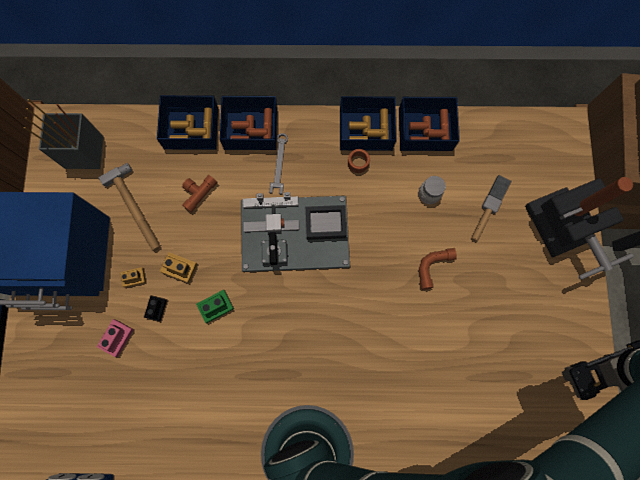

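View pics/scene0.png

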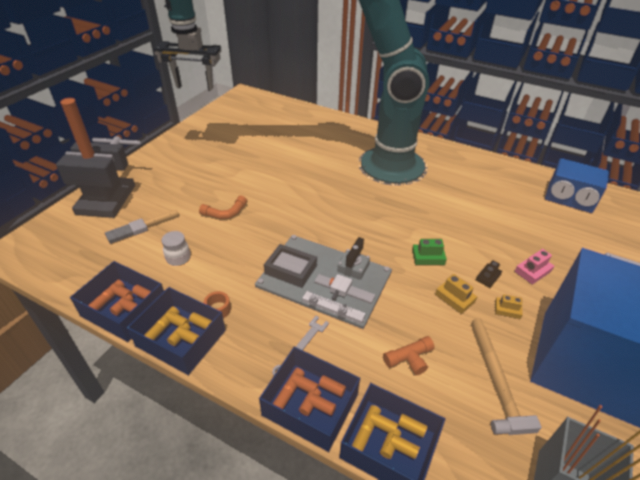

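Top view: the brass block, the larger yellow one, is at about (179,267). The jig is at (295,233), with its nest at (325,223) and the knob at (272,250). I'll enlarge the jig and locate the points.

```bash
cat > h.py <<'E'
import numpy as np, cv2
from plant import arm
np.set_printoptions(precision=4,suppress=True)
def ray(name,u,v,obs=None):
    c=arm.camera_info(name); K=c["mtx"]
    a=np.array([(u-K[0,2])/K[0,0],(v-K[1,2])/K[1,1]])
    if name=="wrist":
        r=np.hypot(*a); s=np.sinc(r/np.pi)  # sin r / r
        d=np.array([a[0]*s,-a[1]*s,-np.cos(r)])
        H=c["hand_eye"]; o=obs["tcp_rot"]@H[:3,3]+obs["eef_pos"]; return o,obs["tcp_rot"]@H[:3,:3]@d
    V=c["view"]; R=V[:3,:3]; return -R.T@V[:3,3],R.T@np.array([a[0],-a[1],-1])
def atz(name,u,v,z,obs=None):
    o,d=ray(name,u,v,obs); return o+d*(z-o[2])/d[2]
def proj(name,P,obs=None):
    c=arm.camera_info(name); K=c["mtx"]; P=np.asarray(P,float)
    if name=="wrist":
        H=c["hand_eye"]; q=H[:3,:3].T@(obs["tcp_rot"].T@(P-obs["eef_pos"])-H[:3,3]); r=np.hypot(q[0],q[1]); t=np.arctan2(r,-q[2])
        return K[:2,2]+K[0,0]*t*np.array([q[0],-q[1]])/r
    q=c["view"]@np.r_[P,1]; return K[:2,2]+K[0,0]*np.array([q[0],-q[1]])/-q[2]
E
python3 - <<'E'
from h import *
p=cv2.imread("pics/top0.png")
a=cv2.resize(p[185:280,235:360],None,fx=6,fy=6,interpolation=cv2.INTER_CUBIC)
cv2.imwrite("pics/topjig.png",a)
for n,u,v,z in [("blk",179,267,.05),("jig",295,233,.015),("nest",325,223,.05),("knob",272,247,.091),("bl",243,271,.015),("br",349,269,.015),("tl",243,198,.015),("tr",346,196,.015)]: print(n,atz("top",u,v,z))
E
```

```text
blk [0.4616 0.3372 0.05  ]
jig [0.5627 0.0383 0.015 ]
nest [ 0.582  -0.0421  0.05  ]
knob [0.5076 0.0932 0.091 ]
bl [0.4578 0.1754 0.015 ]
br [ 0.465 -0.107  0.015]
tl [0.6606 0.1824 0.015 ]
tr [ 0.6681 -0.1004  0.015 ]
```

View pics/topjig.png

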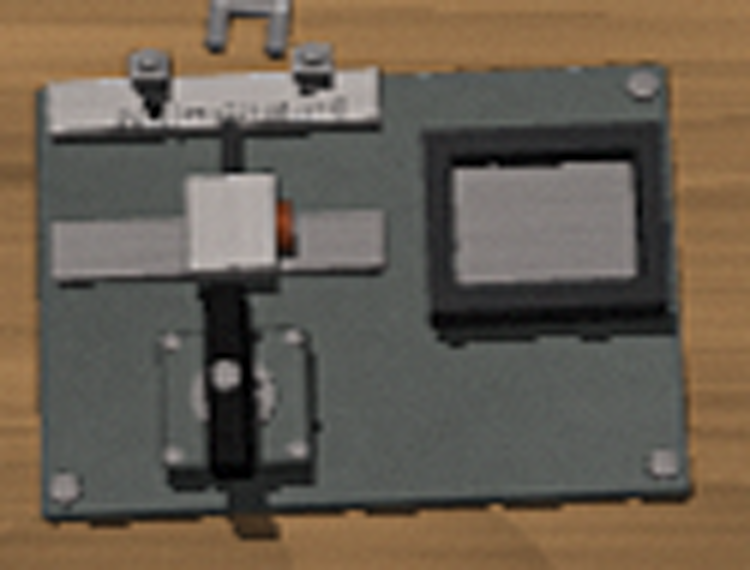

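The crop shows the toothed mark clip on the left at about (155,100) and the plain clip at (313,65). The pointer is at (232,145), so the mark is about 33 mm towards +y and the knob needs roughly +1.8 rad. I'll move over the jig for a closer look.

Emit:
apply_moves:
  rows:
    - [[0.2,160,-169,-78,0,0,0],[0.2,160,-169,-78,0,0,0],[0.2,160,-169,-78,0,0,0],[0.2,160,-169,-78,0,0,0],[0.2,160,-169,-78,0,0,0],[0.2,160,-169,-78,0,0,0]]

```text
time_s: 0.6
eef_pos: [0.3142, -0.3958, 0.3011]
tcp_rot: [[0.941, 0.34, -0.0], [0.34, -0.941, 0.0], [0.0, -0.0, -1.0]]
force: [0.4, 0.0, -0.9]
width: 0.605
finger_force: 0.0
```

Emit:
apply_moves:
  rows:
    - [[0.2,160,-169,0,0,0,0],[0.2,160,-169,0,0,0,0],[0.2,160,-169,0,0,0,0],[0.2,160,-169,0,0,0,0],[0.2,160,-169,0,0,0,0],[0.2,160,-169,0,0,0,0]]

```text
time_s: 1.1
eef_pos: [0.4079, -0.1806, 0.3007]
tcp_rot: [[0.939, 0.343, 0.0], [0.343, -0.939, 0.001], [0.001, -0.0, -1.0]]
force: [0.2, 0.6, -0.1]
width: 0.601
finger_force: 0.0
```

Emit:
apply_moves:
  rows:
    - [[0.2,160,-170,0,0,0,0.31],[0.2,160,-170,0,0,0,0.31],[0.2,160,-170,0,0,0,0.31],[0.2,160,-170,0,0,0,0.31],[0.2,160,-170,0,0,0,0.31],[0.2,160,-170,0,0,0,0.31],[0.2,160,-170,0,0,0,0.31],[0.2,160,-170,0,0,0,0.31]]

```text
time_s: 1.77
eef_pos: [0.4998, 0.0318, 0.3001]
tcp_rot: [[0.999, 0.041, -0.001], [0.041, -0.999, 0.001], [-0.001, -0.001, -1.0]]
force: [0.5, 0.2, -0.5]
width: 0.6
finger_force: 0.0
```

```bash
python3 - <<'E'
from h import *
import pickle
o=arm.get_obs(); p,d=arm.capture("wrist"); pickle.dump((o,d),open("pics/w1.pkl","wb"))
cv2.imwrite("pics/w1.png",p[:,:,::-1]); print(o["time_s"],o["eef_pos"],o["tcp_rot"],o["joint_pos"])
E
```

```text
1.7667 [0.4998 0.0318 0.3001] [[ 0.9991  0.0413 -0.001 ]
 [ 0.0413 -0.9991  0.001 ]
 [-0.0009 -0.0011 -1.    ]] [ 0.338   0.1828 -0.5253  1.8409  0.099   1.1447 -1.7506]
```

View pics/w1.png

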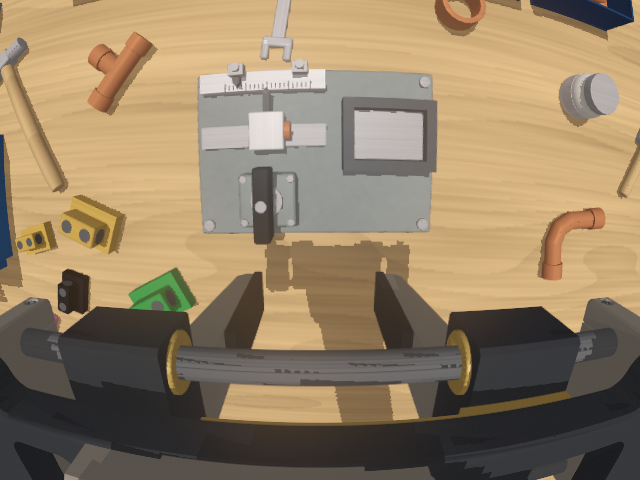

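The wrist view shows the jig with the mark tooth at about (237,84), the pointer at (266,98) and the knob at (262,205). I'll enlarge that region to read the points.

```bash
python3 - <<'E'
from h import *
p=cv2.imread("pics/w1.png")[50:245,190:450]
cv2.imwrite("pics/w1c.png",cv2.resize(p,None,fx=3,fy=3,interpolation=cv2.INTER_CUBIC))
E
```

```text
(no output)
```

View pics/w1c.png

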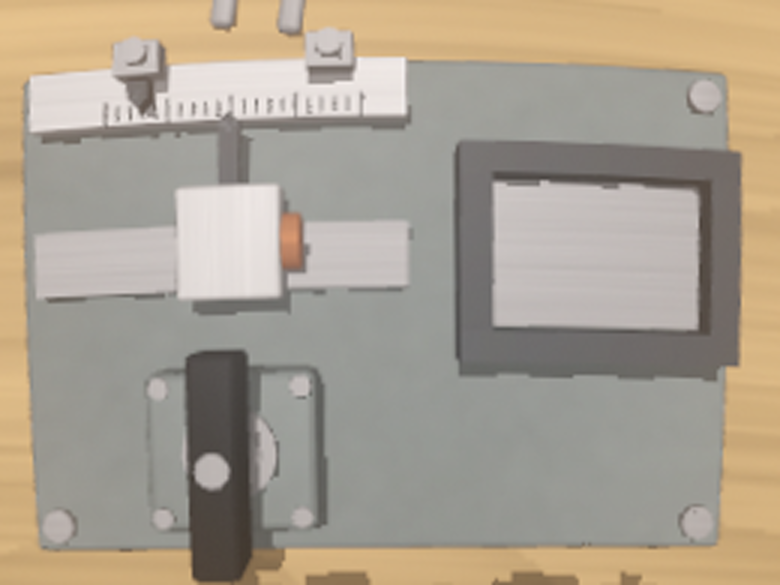

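```bash
cat > m1.py <<'E'
from h import *
import pickle
o,d=pickle.load(open("pics/w1.pkl","rb"))
f=lambda u,v,z: atz("wrist",u/3+190,v/3+50,z,o)
P={"tl":(25,80,.015),"tr":(725,73,.015),"bl":(42,548,.015),"br":(717,545,.015),"n_tl":(458,142,.05),"n_tr":(741,152,.05),"n_br":(738,366,.05),"n_bl":(460,374,.05),"ptr":(230,115,.035),"mark":(145,112,.035),"dot":(211,470,.091),"kfar":(208,352,.091),"knear":(213,578,.091)}
R={k:f(*v) for k,v in P.items()}
for k,v in R.items(): print(k,v)
J={"tl":(.1,.145),"tr":(.1,-.145),"bl":(-.1,.145),"br":(-.1,-.145),"n_tl":(.0615,-.0315),"n_tr":(.0615,-.1385),"n_br":(-.0215,-.1385),"n_bl":(-.0215,-.0315)}
A=np.array([J[k] for k in J]);B=np.array([R[k][:2] for k in J])
a,b=A-A.mean(0),B-B.mean(0); y=np.arctan2((a[:,0]*b[:,1]-a[:,1]*b[:,0]).sum(),(a*b).sum())
C=np.array([[np.cos(y),-np.sin(y)],[np.sin(y),np.cos(y)]]); t=B.mean(0)-C@A.mean(0)
print("jig",t,y,"res",(A@C.T+t-B)*1000)
for n,j in {"nest":(.02,-.085),"knob":(-.055,.055)}.items(): print(n,C@j+t)
for k in("ptr","mark","dot","kfar","knear"): print(k,C.T@(R[k][:2]-t))
E
python3 m1.py
```

```text
tl [0.6584 0.1852 0.015 ]
tr [ 0.6729 -0.1009  0.015 ]
bl [0.4612 0.1749 0.015 ]
br [ 0.4748 -0.1112  0.015 ]
n_tl [0.6284 0.0095 0.05  ]
n_tr [ 0.6345 -0.0978  0.05  ]
n_br [ 0.5523 -0.1017  0.05  ]
n_bl [0.5422 0.0047 0.05  ]
ptr [0.6384 0.0956 0.035 ]
mark [0.6398 0.1288 0.035 ]
dot [0.5091 0.0901 0.091 ]
kfar [0.5491 0.0919 0.091 ]
knear [0.4713 0.089  0.091 ]
jig [0.566  0.0373] 0.050375821807675525 res [[ 0.1237  1.8966]
 [ 0.2434 -1.5996]
 [-2.3796  2.168 ]
 [-1.4219 -1.3532]
 [ 0.5448 -0.568 ]
 [-0.132  -0.115 ]
 [-0.846  -0.4625]
 [ 3.8675  0.0336]]
nest [ 0.5902 -0.0466]
knob [0.5083 0.0895]
ptr [0.0752 0.0546]
mark [0.0783 0.0877]
dot [-0.0542  0.0556]
kfar [-0.0141  0.0554]
knear [-0.092   0.0564]
```

The fit is consistent: jig yaw is 0.05, the knob axis is at (0.5085, 0.090), and the knob angle is about 0. The mark is 33 mm further in +y, which needs about +1.84 rad. Next I'll descend on the knob.

Emit:
apply_moves:
  rows:
    - [[0.2,11,-57,0,0,0,0],[0.2,11,-57,20,0,0,0],[0.2,11,-57,60,0,0,0],[0.2,11,-57,100,0,0,0],[0.2,11,-57,140,0,0,0],[0.2,11,-57,180,0,0,0],[0.2,11,-57,215,0,0,0],[0.2,11,-57,233,0,0,0]]

```text
time_s: 2.48
eef_pos: [0.5058, 0.083, 0.0635]
tcp_rot: [[0.999, 0.032, -0.006], [0.032, -0.999, -0.002], [-0.006, 0.002, -1.0]]
force: [-0.4, 0.9, -0.2]
width: 0.602
finger_force: 0.0
```

Emit:
apply_moves:
  rows:
    - [[-0.9,0,0,0,0,0,0],[-0.9,0,0,0,0,0,0],[-0.9,0,0,0,0,0,0],[-0.9,0,0,0,0,0,0],[-0.9,0,0,0,0,0,0]]

```text
time_s: 2.9
eef_pos: [0.51, 0.0886, 0.0694]
tcp_rot: [[0.999, 0.036, 0.004], [0.036, -0.999, 0.004], [0.004, -0.004, -1.0]]
force: [-1.0, 11.8, -3.4]
width: 0.262
finger_force: 5.9
```

```bash
python3 - <<'E'
from h import *
o=arm.get_obs(); print(o)
E
```

```text
{'time_s': 2.9, 'joint_pos': array([ 0.134 ,  0.5185, -0.455 ,  2.0141,  0.3501,  0.679 , -2.0785]), 'qvel': array([-0.0161,  0.0067, -0.0339, -0.0011, -0.0219, -0.027 , -0.0008]), 'tau': array([  6.0158, -45.9661,   0.972 , -16.2092,   1.9459,   1.7374,
        -0.0644]), 'eef_pos': array([0.51  , 0.0886, 0.0694]), 'tcp_rot': array([[ 0.9993,  0.0358,  0.0043],
       [ 0.0358, -0.9994,  0.0037],
       [ 0.0044, -0.0035, -1.    ]]), 'force': array([-1.0115, 11.7594, -3.4083]), 'ft_torque': array([2.6357, 0.1313, 0.0455]), 'finger_force': 5.863344669342041, 'width': 0.26172563140425775}
```

Emit:
apply_moves:
  rows:
    - [[-0.9,0,-1.5,0,0,0,0],[-0.9,0,-1.5,0,0,0,0],[-0.9,0,-1.5,0,0,0,0],[-0.9,0,-1.5,0,0,0,0]]

```text
time_s: 3.23
eef_pos: [0.5099, 0.0916, 0.0694]
tcp_rot: [[0.999, 0.038, 0.005], [0.038, -0.999, 0.005], [0.005, -0.004, -1.0]]
force: [0.8, 8.0, -1.4]
width: 0.191
finger_force: 30.0
```

Emit:
apply_moves:
  rows:
    - [[-0.9,0,-1.5,0,0,0,-0.08],[-0.9,0,-1.5,0,0,0,-0.18],[-0.9,0,-1.5,0,0,0,-0.28],[-0.9,0,-1.5,0,0,0,-0.38],[-0.9,0,-1.5,0,0,0,-0.48],[-0.9,0,-1.5,0,0,0,-0.58],[-0.9,0,-1.5,0,0,0,-0.6],[-0.9,0,-1.5,0,0,0,-0.6]]

```text
time_s: 3.9
eef_pos: [0.5096, 0.0926, 0.0694]
tcp_rot: [[0.803, 0.596, 0.004], [0.596, -0.803, 0.004], [0.006, -0.001, -1.0]]
force: [-0.9, 7.8, 0.3]
width: 0.196
finger_force: 30.0
```

Emit:
apply_moves:
  rows:
    - [[-0.4,0,0,0,0,0,0],[-0.3,0,0,0,0,0,0],[-0.3,0,0,0,0,0,0]]

```text
time_s: 4.15
eef_pos: [0.5091, 0.0887, 0.0683]
tcp_rot: [[0.805, 0.593, 0.001], [0.593, -0.805, -0.001], [0.001, 0.002, -1.0]]
force: [-0.3, 0.0, 0.9]
width: 0.352
finger_force: 0.0
```

```bash
python3 - <<'E'
from h import *
o=arm.get_obs(); print(o['joint_pos'],o['eef_pos'],o['tcp_rot'],o['ft_torque'])
E
```

```text
[ 0.2413  0.5565 -0.5966  2.0069  0.4718  0.7149 -1.585 ] [0.5091 0.0887 0.0683] [[ 0.805   0.5932  0.0014]
 [ 0.5932 -0.805  -0.0009]
 [ 0.0006  0.0016 -1.    ]] [-0.0394 -0.0293  0.0137]
```

Emit:
apply_moves:
  rows:
    - [[-0.9,2.7,-2.8,0,0,0,0],[-0.9,2.7,-2.8,0,0,0,0],[-0.9,2.7,-2.8,0,0,0,0],[-0.9,2.7,-2.8,0,0,0,0]]

```text
time_s: 4.48
eef_pos: [0.5099, 0.0929, 0.0679]
tcp_rot: [[0.805, 0.594, 0.001], [0.594, -0.805, -0.0], [0.001, 0.001, -1.0]]
force: [0.5, -2.8, 2.0]
width: 0.196
finger_force: 30.0
```

Emit:
apply_moves:
  rows:
    - [[-0.9,0,0,0,0,0,-0.08],[-0.9,0,0,0,0,0,-0.18],[-0.9,0,0,0,0,0,-0.28],[-0.9,0,0,0,0,0,-0.38],[-0.9,0,0,0,0,0,-0.48],[-0.9,0,0,0,0,0,-0.58],[-0.9,0,0,0,0,0,-0.6],[-0.9,0,0,0,0,0,-0.6]]

```text
time_s: 5.15
eef_pos: [0.509, 0.0936, 0.0679]
tcp_rot: [[0.328, 0.945, -0.0], [0.945, -0.328, 0.0], [0.0, -0.0, -1.0]]
force: [-0.4, -0.5, 5.3]
width: 0.194
finger_force: 30.0
```

Emit:
apply_moves:
  rows:
    - [[-0.4,0,0,0,0,0,0],[-0.3,0,0,0,0,0,0],[-0.3,0,0,0,0,0,0]]

```text
time_s: 5.4
eef_pos: [0.5088, 0.0932, 0.0674]
tcp_rot: [[0.329, 0.944, -0.001], [0.944, -0.329, -0.0], [-0.0, -0.0, -1.0]]
force: [0.0, 0.2, -0.2]
width: 0.349
finger_force: 0.0
```

```bash
python3 - <<'E'
from h import *
o=arm.get_obs(); print(o['joint_pos'],o['eef_pos'],o['tcp_rot'],o['ft_torque'])
E
```

```text
[ 0.3382  0.6076 -0.7373  1.9986  0.5908  0.7601 -1.0905] [0.5088 0.0932 0.0674] [[ 0.3291  0.9443 -0.0005]
 [ 0.9443 -0.3291 -0.0002]
 [-0.0003 -0.0004 -1.    ]] [-0.0111 -0.0692 -0.0536]
```

Emit:
apply_moves:
  rows:
    - [[-0.9,0,0,0,0,0,0],[-0.9,0,0,0,0,0,0],[-0.9,0,0,0,0,0,0],[-0.9,0,0,0,0,0,0]]

```text
time_s: 5.73
eef_pos: [0.5088, 0.0933, 0.0674]
tcp_rot: [[0.328, 0.945, -0.0], [0.945, -0.328, -0.0], [-0.0, -0.0, -1.0]]
force: [0.2, -0.6, 0.0]
width: 0.191
finger_force: 30.0
```

Emit:
apply_moves:
  rows:
    - [[-0.9,0,0,0,0,0,-0.08],[-0.9,0,0,0,0,0,-0.18],[-0.9,0,0,0,0,0,-0.28],[-0.9,0,0,0,0,0,-0.38],[-0.9,0,0,0,0,0,-0.48],[-0.9,0,0,0,0,0,-0.58],[-0.9,0,0,0,0,0,-0.64],[-0.9,0,0,0,0,0,-0.64]]

```text
time_s: 6.4
eef_pos: [0.5078, 0.0933, 0.0674]
tcp_rot: [[-0.302, 0.953, -0.002], [0.953, 0.302, -0.0], [0.0, -0.002, -1.0]]
force: [-3.7, -0.4, 4.6]
width: 0.193
finger_force: 30.0
```

Emit:
apply_moves:
  rows:
    - [[-0.4,0,0,0,0,0,0],[-0.3,0,0,0,0,0,0],[-0.3,0,0,0,0,0,0],[-0.3,0,0,-40,0,0,0],[-0.3,0,0,-80,0,0,0],[-0.3,0,0,-110,0,0,0],[-0.3,0,0,-110,0,0,0]]

```text
time_s: 6.98
eef_pos: [0.5126, 0.0949, 0.1831]
tcp_rot: [[-0.3, 0.954, 0.01], [0.954, 0.3, 0.001], [-0.002, 0.01, -1.0]]
force: [-0.3, 0.8, 0.3]
width: 0.351
finger_force: 0.0
```

```bash
python3 - <<'E'
from h import *
import pickle
o=arm.get_obs(); p,d=arm.capture("wrist"); pickle.dump((o,d),open("pics/w2.pkl","wb"))
cv2.imwrite("pics/w2.png",p[:,:,::-1]); print(o['joint_pos'],o['eef_pos'],o['tcp_rot'],o['time_s'])
for n,z,P in [("mark",.035,(.6398,.1288)),("oldptr",.035,(.6384,.0956)),("knob",.091,(.509,.0932)),("nest",.05,(.5902,-.0466))]: print(n,proj("wrist",[*P,z],o))
E
```

```text
[ 0.5644  0.5229 -1.0386  1.9134  0.5387  1.0042 -0.4107] [0.5126 0.0949 0.1831] [[-0.2998  0.954   0.0099]
 [ 0.954   0.2998  0.0012]
 [-0.0018  0.0098 -1.    ]] 6.9833
mark [461.2846 234.5982]
oldptr [446.8292 267.6559]
knob [310.626  245.1125]
nest [348.5702 390.5168]
```

View pics/w2.png

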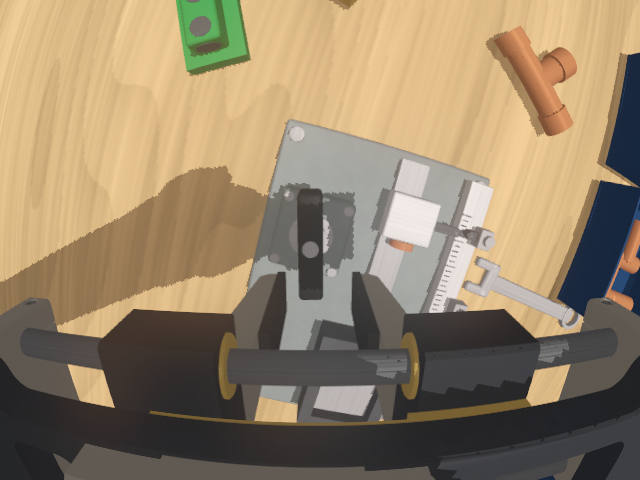

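The pointer tip at about (460,233) now nearly meets the mark tooth at about (465,235). I'll enlarge it to check the alignment.

```bash
python3 - <<'E'
from h import *
p=cv2.imread("pics/w2.png")[200:260,420:500]
cv2.imwrite("pics/w2c.png",cv2.resize(p,None,fx=9,fy=9,interpolation=cv2.INTER_CUBIC))
import pickle
o,d=pickle.load(open("pics/w2.pkl","rb"))
a=proj("wrist",[.6398,.1288,.035],o)
y=.05
for s in(-.002,.002): print(proj("wrist",[.6398-s*np.sin(y),.1288+s*np.cos(y),.035],o)-a)
print(proj("wrist",[.6398+.01*np.cos(y),.1288+.01*np.sin(y),.035],o)-a)
E
```

```text
[-0.6876  2.076 ]
[ 0.6856 -2.0795]
[9.2648 2.7222]
```

View pics/w2c.png

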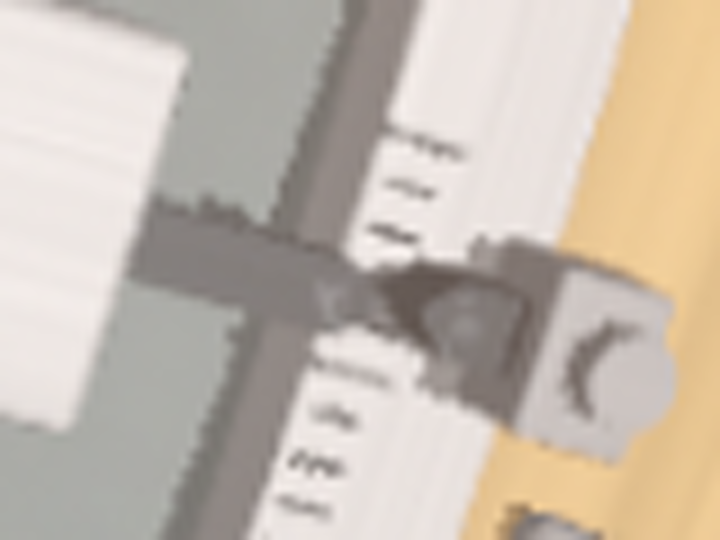

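Emit:
apply_moves:
  rows:
    - [[-0.3,-78,130,0,0,0,0],[-0.3,-78,130,0,0,0,0],[-0.3,-78,130,20,0,0,0],[-0.3,-78,130,50,0,0,0],[-0.3,-78,130,50,0,0,0],[-0.3,-78,130,50,0,0,0],[-0.3,-78,130,50,0,0,0]]

```text
time_s: 7.62
eef_pos: [0.6552, 0.0588, 0.1263]
tcp_rot: [[-0.301, 0.954, -0.003], [0.954, 0.301, 0.001], [0.001, -0.002, -1.0]]
force: [0.4, 0.2, 0.8]
width: 0.349
finger_force: 0.0
```

```bash
cat > rect.py <<'E'
from h import *
import pickle
def rect(p,o,z,c,y,sx,sy,s):
    # image right = jig +x, up = jig +y ; s px/m
    W,H=int(sx*s),int(sy*s); m=np.zeros((H,W,2),np.float32)
    c_,s_=np.cos(y),np.sin(y)
    for i in range(H):
        for j in range(W):
            a,b=(j-W/2)/s,-(i-H/2)/s
            m[i,j]=proj("wrist",[c[0]+a*c_-b*s_,c[1]+a*s_+b*c_,z],o)
    return cv2.remap(p,m[...,0],m[...,1],cv2.INTER_CUBIC)
E
python3 - <<'E'
from rect import *
o=arm.get_obs(); p,d=arm.capture("wrist"); pickle.dump((o,p,d),open("pics/w3.pkl","wb"))
print(o['joint_pos'],o['eef_pos'],o['tcp_rot'],o['time_s'],np.abs(o['qvel']).max(),proj("wrist",[.6398,.1288,.035],o))
cv2.imwrite("pics/w3r.png",rect(p,o,.035,(.6398,.1288),.05,.070,.050,11000)[:,:,::-1])
E
```

```text
[ 0.4436  0.7841 -0.888   1.612   0.6695  1.0784 -0.3263] [0.6552 0.0588 0.1263] [[-0.3013  0.9535 -0.0027]
 [ 0.9535  0.3013  0.0005]
 [ 0.0013 -0.0024 -1.    ]] 7.6167 0.04690468949684834 [327.4378 142.6695]Traceback (most recent call last):
  File "<stdin>", line 4, in <module>
  File "rect.py", line 10, in rect
    m[i,j]=proj("wrist",[c[0]+a*c_-b*s_,c[1]+a*s_+b*c_,z],o)
           ~~~~^^^^^^^^^^^^^^^^^^^^^^^^^^^^^^^^^^^^^^^^^^^^^
  File "h.py", line 15, in proj
    c=arm.camera_info(name); K=c["mtx"]; P=np.asarray(P,float)
ValueError: time passes only in moves, steps and waits
```

```bash
sed -i 's/arm.camera_info(name)/info(name)/; s/^from plant import arm/from plant import arm\nimport functools\ninfo=functools.lru_cache(None)(lambda n: arm.camera_info(n))/' h.py
python3 - <<'E'
from rect import *
o,p,d=pickle.load(open("pics/w3.pkl","rb"))
cv2.imwrite("pics/w3r.png",rect(p,o,.035,(.6398,.1288),.05,.070,.050,11000)[:,:,::-1])
E
```

```text
(no output)
```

View pics/w3r.png

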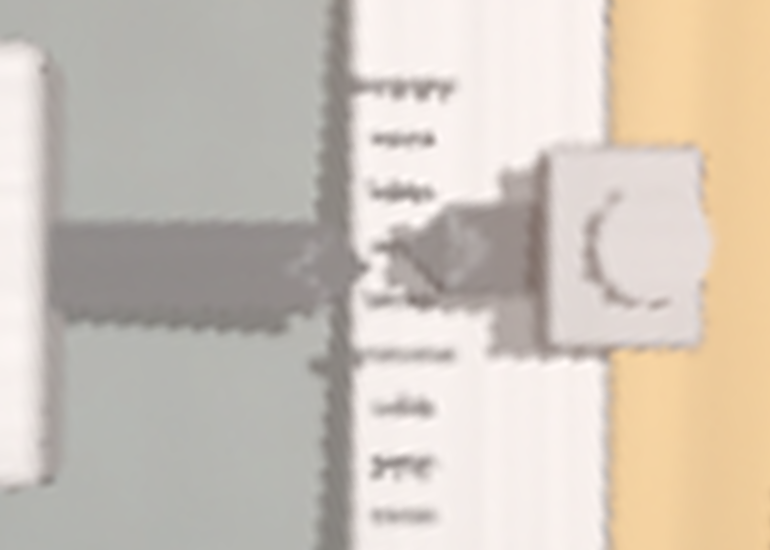

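In this rectified view (11 px/mm) the pointer tip is at (360,267) and the tooth tip is at (390,247). The pointer is about 1.7 mm short in +y, so I'll regrip and turn about +0.09 rad.

Emit:
apply_moves:
  rows:
    - [[-0.1,39,-65,-10,0,0,0],[-0.1,78,-130,-10,0,0,0],[-0.1,78,-130,-10,0,0,0],[-0.1,78,-130,0,0,0,0],[-0.1,78,-130,0,0,0,0],[-0.1,78,-130,25,0,0,0],[-0.1,78,-130,50,0,0,0],[-0.1,78,-130,60,0,0,0]]

```text
time_s: 8.33
eef_pos: [0.5083, 0.0926, 0.0668]
tcp_rot: [[-0.301, 0.954, -0.0], [0.954, 0.301, -0.002], [-0.002, -0.001, -1.0]]
force: [-0.2, -0.8, -0.9]
width: 0.448
finger_force: 0.0
```

Emit:
apply_moves:
  rows:
    - [[-0.1,0,0,0,0,0,0],[-0.9,0,0,0,0,0,0],[-0.9,0,0,0,0,0,0],[-0.9,0,0,0,0,0,0],[-0.9,0,0,0,0,0,0],[-0.9,0,0,0,0,0,0]]

```text
time_s: 8.83
eef_pos: [0.508, 0.0929, 0.0684]
tcp_rot: [[-0.3, 0.954, -0.002], [0.954, 0.3, -0.002], [-0.001, -0.002, -1.0]]
force: [-5.4, -1.2, 5.9]
width: 0.193
finger_force: 30.0
```

```bash
python3 - <<'E'
from h import *
o=arm.get_obs(); R=o['tcp_rot']; print(np.arctan2(R[1,0],R[0,0]),o['eef_pos'],o['force'],o['ft_torque'],o['width'])
E
```

```text
1.8758302418552897 [0.508  0.0929 0.0684] [-5.3886 -1.2167  5.9475] [-0.3985  1.071   0.069 ] 0.19348618632611622
```

Emit:
apply_moves:
  rows:
    - [[-0.9,0,0,0,0,0,-0.04],[-0.9,0,0,0,0,0,-0.08],[-0.9,0,0,0,0,0,-0.095],[-0.9,0,0,0,0,0,-0.095],[-0.9,0,0,0,0,0,-0.095],[-0.9,0,0,0,0,0,-0.095]]

```text
time_s: 9.33
eef_pos: [0.5079, 0.0928, 0.0684]
tcp_rot: [[-0.389, 0.921, -0.002], [0.921, 0.389, -0.002], [-0.001, -0.003, -1.0]]
force: [-5.0, -1.7, 7.1]
width: 0.196
finger_force: 30.0
```

Emit:
apply_moves:
  rows:
    - [[-0.3,0,0,0,0,0,0],[-0.1,0,0,0,0,0,0],[-0.1,0,0,0,0,0,0],[-0.1,0,0,-30,0,0,0],[-0.1,0,0,-60,0,0,0]]

```text
time_s: 9.75
eef_pos: [0.5081, 0.0932, 0.1273]
tcp_rot: [[-0.39, 0.921, -0.003], [0.921, 0.39, 0.0], [0.002, -0.003, -1.0]]
force: [0.3, -0.1, -0.1]
width: 0.447
finger_force: 0.0
```

Emit:
apply_moves:
  rows:
    - [[-0.1,-65,137,0,0,0,0.095],[-0.1,-65,137,0,0,0,0.095],[-0.1,-65,137,0,0,0,0.095],[-0.1,-65,137,0,0,0,0.095],[-0.1,-65,137,0,0,0,0.095],[-0.1,-65,137,0,0,0,0.095],[-0.1,-65,137,0,0,0,0.095]]

```text
time_s: 10.33
eef_pos: [0.6595, 0.0873, 0.1272]
tcp_rot: [[-0.301, 0.954, -0.001], [0.954, 0.301, 0.0], [0.001, -0.001, -1.0]]
force: [-0.9, 1.0, -0.8]
width: 0.452
finger_force: 0.0
```

```bash
python3 - <<'E'
from rect import *
o=arm.get_obs(); p,d=arm.capture("wrist"); pickle.dump((o,p,d),open("pics/w4.pkl","wb"))
print(o['eef_pos'],o['time_s'],proj("wrist",[.6398,.1288,.035],o))
for n in("w3","w4"):
    o,p,d=pickle.load(open(f"pics/{n}.pkl","rb"))
    r=rect(p,o,.035,(.6398,.1288),.05,.070,.060,11000); cv2.imwrite(f"pics/{n}r2.png",r[:,:,::-1])
    g=r.astype(float).mean(2)
    # carriage: bright column at x~10-30; clip column 560-590 vs white strip
    a=g[:,8:30].mean(1); b=g[:,562:582].mean(1); q=g[:,120:260].mean(1)
    e=lambda s:[(int(i),int(s[i+6]-s[i-6])) for i in range(10,len(s)-10,1) if abs(s[i+6]-s[i-6])==np.abs(s[max(0,i-25)+6:i+31]-s[max(0,i-25)-6 if i>31 else 0:][:len(s[max(0,i-25)+6:i+31])]).max() and abs(s[i+6]-s[i-6])>15]
    gr=lambda s:np.abs(np.roll(s,-6)-np.roll(s,6))[10:-10]
    from scipy.signal import find_peaks
    for nm,s in(("car",a),("clip",b),("ptr",q)):
        k,_=find_peaks(gr(s),height=8,distance=25); print(n,nm,k+10,(np.roll(s,-6)-np.roll(s,6))[k+10].astype(int))
E
```

```text
[0.6595 0.0873 0.1272] 10.3333 [308.4812 180.2973]
w3 car [ 99 538] [ 44 -51]
w3 clip [196 413] [-28  74]
w3 ptr [276 384] [-35  41]
w4 car [ 90 527 555] [ 40 -43 -42]
w4 clip [203 419 449] [-66  42 -29]
w4 ptr [256 351 584] [-46  36 -40]
```

The carriage moved 1.64 mm, as intended. Next is the block view. I'll montage it with the pointer check.

Emit:
apply_moves:
  rows:
    - [[1,20,-10,-35,0,0,0],[1,45,-23,-60,0,0,0],[1,228,-117,-123,0,0,0],[1,228,-117,-123,0,0,0],[1,228,-117,-123,0,0,0],[1,228,-117,-123,0,0,0],[1,228,-117,-123,0,0,0],[1,228,-117,-123,0,0,0]]

```text
time_s: 11.05
eef_pos: [0.474, 0.2752, 0.2535]
tcp_rot: [[-0.311, 0.95, 0.003], [0.95, 0.311, 0.002], [0.001, 0.003, -1.0]]
force: [-0.0, 1.1, 0.1]
width: 0.99
finger_force: 0.0
```

Emit:
apply_moves:
  rows:
    - [[1,0,0,0,0,0,0],[1,0,0,0,0,0,0]]

```text
time_s: 11.22
eef_pos: [0.4803, 0.2683, 0.2506]
tcp_rot: [[-0.301, 0.954, 0.001], [0.954, 0.301, -0.002], [-0.002, 0.001, -1.0]]
force: [0.3, -0.2, -0.3]
width: 1.003
finger_force: 0.0
```

```bash
python3 - <<'E'
from rect import *
o=arm.get_obs(); p,d=arm.capture("wrist"); pickle.dump((o,p,d),open("pics/w5.pkl","wb"))
print(o['eef_pos'],o['tcp_rot'],o['time_s'],o['joint_pos'])
c=proj("wrist",[.4616,.3372,.05],o); print(c); x,y=int(c[0])-70,max(0,int(c[1])-70); print("crop",x,y)
a=cv2.resize(p[y:y+140,x:x+140],(560,560),interpolation=cv2.INTER_CUBIC)[:,:,::-1]
b=cv2.imread("pics/w4r2.png"); b=cv2.resize(b[:,300:720],(235,369)); 
M=np.zeros((560,800,3),np.uint8); M[:,:560]=a; M[:369,562:797]=b; cv2.imwrite("pics/m5.png",M)
E
```

```text
[0.4803 0.2683 0.2506] [[-0.301   0.9536  0.0012]
 [ 0.9536  0.301  -0.002 ]
 [-0.0022  0.0006 -1.    ]] 11.2167 [ 0.238   0.4969 -1.0676  1.772   0.4757  1.1592 -0.6711]
[320.8253 144.2573]
crop 250 74
```

View pics/m5.png

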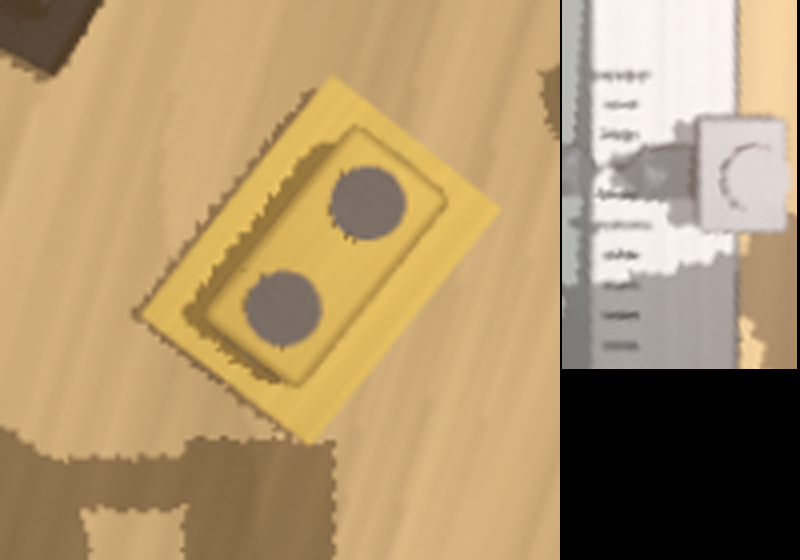

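The pointer tip at (597,170) now lines up with the tooth tip at (618,168). The block is seen with boss corners at (357,128), (447,203), (297,385) and (207,308), and I'll compute its pose from those.

```bash
python3 - <<'E'
from rect import *
o,p,d=pickle.load(open("pics/w5.pkl","rb"))
for nm,z,Q in(("boss",.06,[(357,128),(447,203),(297,385),(207,308)]),("flange",.025,[(332,76),(500,210),(310,443),(138,315)])):
    W=np.array([atz("wrist",u/4+250,v/4+74,z,o)[:2] for u,v in Q]); L=np.roll(W,-1,0)-W
    print(nm,W.mean(0),"sides",np.linalg.norm(L,axis=1),"long yaw",[np.arctan2(*(s*L[i])[::-1]) for i,s in((1,1),(3,-1))])
    c=proj("wrist",[*W.mean(0),.06],o).astype(int)
    c=d[c[1]-3:c[1]+4,c[0]-3:c[0]+4]; print(np.median(c))
R=o['tcp_rot'];print("yaw",np.arctan2(R[1,0],R[0,0]))
E
```

```text
boss [0.4695 0.346 ] sides [0.0276 0.0561 0.028  0.0555] long yaw [np.float64(-1.9412042915500687), np.float64(-1.949140534688077)]
0.33903116
flange [0.469  0.3458] sides [0.0557 0.079  0.056  0.0802] long yaw [np.float64(-1.93508958317583), np.float64(-1.93857778337866)]
0.33903116
yaw 1.876588347195538
```

Emit:
apply_moves:
  rows:
    - [[0.2,40,6,40,0,0,0.1],[0.2,77,11,80,0,0,0.2],[0.2,77,11,100,0,0,0.32],[0.2,77,11,120,0,0,0.44],[0.2,77,11,130,0,0,0.56],[0.2,77,11,130,0,0,0.674],[0.2,77,11,130,0,0,0.674],[0.2,77,11,130,0,0,0.674]]

```text
time_s: 11.93
eef_pos: [0.4688, 0.3445, 0.1198]
tcp_rot: [[0.36, 0.933, -0.001], [0.933, -0.36, -0.001], [-0.001, -0.0, -1.0]]
force: [0.5, 0.6, 0.6]
width: 0.602
finger_force: 0.0
```

Emit:
apply_moves:
  rows:
    - [[0.2,0,0,30,0,0,0],[0.2,0,0,60,0,0,0],[0.2,0,0,75,0,0,0],[0.2,0,0,82,0,0,0],[0.2,0,0,82,0,0,0]]

```text
time_s: 12.35
eef_pos: [0.4675, 0.345, 0.0373]
tcp_rot: [[0.36, 0.933, -0.002], [0.933, -0.36, -0.001], [-0.002, -0.002, -1.0]]
force: [0.1, -0.1, 0.3]
width: 0.602
finger_force: 0.0
```

Emit:
apply_moves:
  rows:
    - [[-0.9,0,0,0,0,0,0],[-0.9,0,0,0,0,0,0],[-0.9,0,0,0,0,0,0],[-0.9,0,0,0,0,0,0],[-0.9,0,0,0,0,0,0]]

```text
time_s: 12.77
eef_pos: [0.4681, 0.3466, 0.0397]
tcp_rot: [[0.36, 0.933, 0.001], [0.933, -0.36, 0.001], [0.002, 0.001, -1.0]]
force: [-0.5, -0.1, 4.0]
width: 0.33
finger_force: 30.0
```

```bash
python3 - <<'E'
from h import *
o=arm.get_obs(); R=o['tcp_rot']; print(np.arctan2(R[1,0],R[0,0]),o['eef_pos'],R,o['joint_pos'],o['force'],o['ft_torque'],o['width'],o['finger_force'],o['time_s'])
E
```

```text
1.2021202619994853 [0.4681 0.3466 0.0397] [[ 0.3604  0.9328  0.0012]
 [ 0.9328 -0.3604  0.0011]
 [ 0.0015  0.0007 -1.    ]] [-0.1828  0.7271 -0.687   1.8533  0.6343  0.7914 -1.5778] [-0.5414 -0.1214  3.9696] [0.0071 0.3007 0.0281] 0.3295038242863244 29.992783069610596 12.7667
```

The grip is confirmed: opening 30.3 mm at 30 N. Now I'll lift and carry the block to the nest.

Emit:
apply_moves:
  rows:
    - [[-0.9,0,0,-20,0,0,0],[-0.9,0,0,-55,0,0,0],[-0.9,0,0,-95,0,0,0],[-0.9,0,0,-130,0,0,0],[-0.9,-25,20,-130,0,0,0],[-0.9,-55,43,-130,0,0,0],[-0.9,-80,63,-130,0,0,0],[-0.9,-107,84,-130,0,0,0]]

```text
time_s: 13.43
eef_pos: [0.5075, 0.2138, 0.1684]
tcp_rot: [[0.36, 0.933, -0.0], [0.933, -0.36, -0.001], [-0.001, 0.0, -1.0]]
force: [0.3, 0.5, -4.4]
width: 0.325
finger_force: 30.0
```

Emit:
apply_moves:
  rows:
    - [[-0.9,-26,20,0,0,0,-0.05],[-0.9,-53,42,0,0,0,-0.1],[-0.9,-80,63,0,0,0,-0.17],[-0.9,-107,84,0,0,0,-0.24],[-0.9,-134,105,0,0,0,-0.3],[-0.9,-161,127,0,0,0,-0.36],[-0.9,-188,148,0,0,0,-0.4],[-0.9,-213,169,0,0,0,-0.419]]

```text
time_s: 14.1
eef_pos: [0.5879, -0.0466, 0.1679]
tcp_rot: [[-0.051, 0.999, -0.002], [0.999, 0.051, -0.001], [-0.001, -0.002, -1.0]]
force: [0.4, -0.4, -3.8]
width: 0.32
finger_force: 30.0
```

Emit:
apply_moves:
  rows:
    - [[-0.9,0,0,0,0,0,0],[-0.9,0,0,0,0,0,0],[-0.9,0,0,0,0,0,0]]

```text
time_s: 14.35
eef_pos: [0.5877, -0.0434, 0.1681]
tcp_rot: [[-0.05, 0.999, -0.001], [0.999, 0.05, 0.001], [0.001, -0.001, -1.0]]
force: [0.2, -0.1, -4.0]
width: 0.323
finger_force: 30.0
```

```bash
python3 - <<'E'
from h import *
import pickle
o=arm.get_obs(); R=o['tcp_rot']; print(np.arctan2(R[1,0],R[0,0]),o['eef_pos'],R,o['force'],o['ft_torque'],o['width'],o['finger_force'],o['time_s'])
p,d=arm.capture("wrist"); pickle.dump((o,p,d),open("pics/w6.pkl","wb")); cv2.imwrite("pics/w6.png",p[:,:,::-1])
q,e=arm.capture("top"); cv2.imwrite("pics/top6.png",q[:,:,::-1])
E
```

```text
1.620602592052216 [ 0.5877 -0.0434  0.1681] [[-0.0498  0.9988 -0.0013]
 [ 0.9988  0.0498  0.0007]
 [ 0.0008 -0.0012 -1.    ]] [ 0.1703 -0.0984 -4.0085] [ 0.0396 -0.0496  0.0299] 0.32332026342815473 29.990835785865784 14.35
```

```bash
python3 - <<'E'
from h import *
import pickle
o,p,d=pickle.load(open("pics/w6.pkl","rb"))
c=np.array([.5893,-.043]);y=.05;C=np.array([[np.cos(y),-np.sin(y)],[np.sin(y),np.cos(y)]])
Q=p.copy()[:,:,::-1]
for n,(a,b) in {"tl":(.0415,.0535),"bl":(-.0415,.0535),"tr":(.0415,-.0535)}.items(): print(n,proj("wrist",[*(c+C@[a,b]),.05],o))
t=o['eef_pos'][:2]
for n,(a,b) in {"f1":(.028,.04),"f2":(-.028,.04)}.items(): print(n,proj("wrist",[*(t+C@[a,b]),.1284+.025],o))
print("knobdot",proj("wrist",[.508,.0932,.091],o))
x0,y0,w,h=215,140,200,150
cv2.imwrite("pics/w6c.png",cv2.resize(p[y0:y0+h,x0:x0+w],None,fx=4,fy=4,interpolation=cv2.INTER_CUBIC)[:,:,::-1])
E
```

```text
tl [374.4058 167.3791]
bl [264.608  167.1629]
tr [369.7009 299.5605]
f1 [374.1078 205.5771]
f2 [258.6427 205.4172]
knobdot [207.1661  44.3188]
```

View pics/w6c.png

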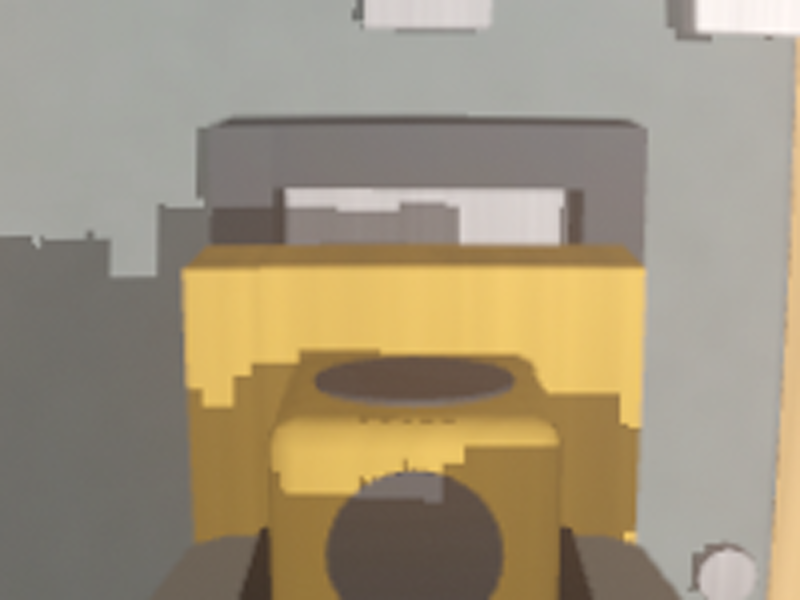

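```bash
python3 - <<'E'
from h import *
import pickle
o,p,d=pickle.load(open("pics/w6.pkl","rb"))
g=cv2.cvtColor(p,cv2.COLOR_RGB2GRAY)[15:85,165:255]
n,l,s,c=cv2.connectedComponentsWithStats((g>110).astype(np.uint8))
for i in range(1,n):
    if 15<s[i,4]<400: print(c[i]+[165,15],s[i])
print(g[10:50:3,20:66:3])
o1,_=pickle.load(open("pics/w1.pkl","rb")); p1=cv2.imread("pics/w1.png",0)[190:225,245:285]
n,l,s,c=cv2.connectedComponentsWithStats((p1>110).astype(np.uint8))
for i in range(1,n): 
    if 15<s[i,4]<400: print("w1",c[i]+[245,190],s[i],atz("wrist",*(c[i]+[245,190]),.092,o1))
E
```

```text
[208.1516  48.0451] [ 34  25  19  17 244]
[[189  84  70  70  71  73  73  74  75  70  61  61 134 164 163 160]
 [189 143  68  71  74  73  73  73  74  72  63  62  68 159 162 163]
 [190 155  66  70  73  73  74  74  74  75  67  62  62 166 167 167]
 [191 155  69  70  72  73  74  74  75  76  71  63  62 113 168 169]
 [190 157 129  68  73  74  74  75  75  76  74  65  63  63 169 169]
 [191 158 142  68  72  73  73 107 170 140  77  68  62  63 165 171]
 [191 160 148  68  71  72 196 197 198 195 169  73  64  64 100 198]
 [192 162 145 150  69 133 197 197 198 197 196  76  65  64  62 197]
 [192 165 145 165  68 174 195 196 198 198 196  79  71  62  63 175]
 [192 163 148 165  92 138 193 197 198 198 157  77  76  66  63  63]
 [192 166 148 166 111  71 174 196 197 144  78  78  77  66  63  64]
 [192 167 150 166 166  69  73  74  76  78  78  78  79  72  64  63]
 [187 165 150 166 166  96  71  74  76  77  79  79  80  76  66  64]
 [191 168 152 166 166 159  67  74  75  77  77  80  79  80  69  64]]
w1 [248.3838 207.3506] [  0   0   8  35 271] [0.5056 0.1027 0.092 ]
w1 [279.4198 205.8863] [ 29   0  11  35 343] [0.5082 0.0708 0.092 ]
w1 [260.0508 206.7881] [  9  11  13  13 118] [0.5066 0.0906 0.092 ]
```

The knob dot and the nest share the same camera bias, so the nest is at about (0.590, -0.043). The block sits about 2 mm towards tool +x in the grip. I'll correct for that and descend.

Emit:
apply_moves:
  rows:
    - [[-0.9,-1.7,2.1,25,0,0,0],[-0.9,-1.7,2.1,50,0,0,0],[-0.9,-1.7,2.1,65,0,0,0],[-0.9,-1.7,2.1,72,0,0,0],[-0.9,-1.7,2.1,76,0,0,0],[-0.9,-1.7,2.1,80,0,0,0],[-0.9,-1.7,2.1,84,0,0,0],[-0.9,-1.7,2.1,84,0,0,0]]

```text
time_s: 15.12
eef_pos: [0.5907, -0.0454, 0.0847]
tcp_rot: [[-0.05, 0.999, 0.0], [0.999, 0.05, -0.0], [-0.0, 0.0, -1.0]]
force: [0.1, -0.5, -3.9]
width: 0.326
finger_force: 30.0
```

```bash
python3 - <<'E'
from h import *
o=arm.get_obs(); print(o['eef_pos'],o['tcp_rot'],o['force'],o['ft_torque'],o['width'])
E
```

```text
[ 0.5907 -0.0454  0.0847] [[-0.05    0.9987  0.0002]
 [ 0.9987  0.05   -0.0001]
 [-0.0001  0.0002 -1.    ]] [ 0.0886 -0.4876 -3.8654] [-0.0677 -0.1021  0.025 ] 0.32558188673073335
```

Emit:
apply_moves:
  rows:
    - [[-0.9,0,0,3,0,0,0],[-0.9,0,0,6,0,0,0],[-0.9,0,0,9,0,0,0],[-0.9,0,0,10,0,0,0]]

```text
time_s: 15.45
eef_pos: [0.591, -0.0457, 0.0751]
tcp_rot: [[-0.05, 0.999, 0.001], [0.999, 0.05, -0.001], [-0.001, 0.001, -1.0]]
force: [-1.5, -0.9, 5.2]
width: 0.328
finger_force: 30.0
```

Emit:
apply_moves:
  rows:
    - [[-0.9,0,0,3,0,0,0],[-0.9,0,0,6,0,0,0],[-0.9,0,0,9,0,0,0],[-0.9,0,0,11,0,0,0],[-0.9,0,0,12,0,0,0],[-0.9,0,0,12,0,0,0]]

```text
time_s: 15.95
eef_pos: [0.5911, -0.0457, 0.0647]
tcp_rot: [[-0.05, 0.999, 0.001], [0.999, 0.05, -0.002], [-0.002, 0.001, -1.0]]
force: [-6.0, -2.1, 14.7]
width: 0.319
finger_force: 30.0
```

Emit:
apply_moves:
  rows:
    - [[-0.9,0,0,3,0,0,0],[-0.9,0,0,6,0,0,0],[-0.9,0,0,6,0,0,0]]

```text
time_s: 16.2
eef_pos: [0.5911, -0.0454, 0.0619]
tcp_rot: [[-0.05, 0.999, 0.001], [0.999, 0.05, -0.004], [-0.004, 0.0, -1.0]]
force: [-15.5, -3.1, 39.9]
width: 0.321
finger_force: 30.0
```

Emit:
apply_moves:
  rows:
    - [[-0.9,0,0,-6,0,0,0],[-0.1,0,0,-6,0,0,0],[0.0,0,0,-6,0,0,0],[0.0,0,0,-6,0,0,0],[0.0,0,0,-30,0,0,0],[0.0,0,0,-65,0,0,0],[0.0,0,0,-100,0,0,0],[0.0,0,0,-100,0,0,0]]

```text
time_s: 16.87
eef_pos: [0.5944, -0.0444, 0.1623]
tcp_rot: [[-0.05, 0.999, 0.01], [0.999, 0.05, 0.0], [-0.0, 0.01, -1.0]]
force: [0.9, 0.2, 0.1]
width: 0.496
finger_force: 0.0
```

Emit:
apply_moves:
  rows:
    - [[0.0,-70,0,-35,0,0,0],[0.0,-70,0,-40,0,0,0],[0.0,-70,0,-40,0,0,0],[0.0,-70,0,-40,0,0,0],[0.0,-70,0,-40,0,0,0]]

```text
time_s: 17.28
eef_pos: [0.5937, -0.115, 0.1956]
tcp_rot: [[-0.05, 0.999, -0.001], [0.999, 0.05, 0.001], [0.001, -0.001, -1.0]]
force: [-1.6, 1.7, -0.2]
width: 0.498
finger_force: 0.0
```

```bash
python3 - <<'E'
from rect import *
o=arm.get_obs(); p,d=arm.capture("wrist"); pickle.dump((o,p,d),open("pics/w7.pkl","wb")); print(o['eef_pos'],o['time_s'],o['force'])
c=np.array([.5904,-.0434]);y=.05;C=np.array([[np.cos(y),-np.sin(y)],[np.sin(y),np.cos(y)]])
H=info("wrist")["hand_eye"]
def Z(a,b,z0):
    u=proj("wrist",[*(c+C@[a,b]),z0],o).round().astype(int); k=d[u[1]-1:u[1]+2,u[0]-1:u[0]+2]
    r=ray("wrist",*u,o); ax=-(o["tcp_rot"]@H[:3,2]); t=np.median(k)/(r[1]@ax); return (r[0]+r[1]*t)[2]
F=lambda L,z:np.array([Z(a,b,z) for a,b in L]).round(4)
print("rim +y",F([(a,.0475) for a in(-.03,-.015,0,.015,.03)],.05))
print("rim +x",F([(.0355,b) for b in(-.04,-.02,0,.02,.04)],.05)); print("rim -x",F([(-.0355,b) for b in(-.04,-.02,0,.02,.04)],.05))
print("flange +x",F([(.0215,b) for b in(-.03,-.015,0,.015,.03)],.05)); print("flange -x",F([(-.0215,b) for b in(-.03,-.015,0,.015,.03)],.05))
print("boss top",F([(a,b) for b in(-.005,0,.005) for a in(-.01,0,.01)],.085))
print("boss y+-",F([(0,b) for b in(-.027,.027)],.085)); print("plate",F([(0,.07),(-.06,0)],.015))
E
```

```text
[ 0.5937 -0.115   0.1956] 17.2833 [-1.5658  1.66   -0.2387]
rim +y [0.0503 0.0502 0.0502 0.0506 0.05  ]
rim +x [0.0505 0.0504 0.0503 0.051  0.0506]
rim -x [0.0508 0.0503 0.0509 0.0508 0.0507]
flange +x [0.0503 0.0506 0.0503 0.0503 0.05  ]
flange -x [0.0504 0.0495 0.0496 0.0505 0.0505]
boss top [0.085  0.0853 0.0848 0.0851 0.0854 0.0849 0.0849 0.086  0.085 ]
boss y+- [0.0864 0.0508]
plate [0.0179 0.0147]
```

Depth shows the flange level with the rim (0.050) and the boss top at 0.085, so the block is home and level. The pointer is aligned and the arm is clear, so I'm handing in.

Emit:
apply_moves:
  rows:
    - [[0.0,0,0,0,0,0,0],[0.0,0,0,0,0,0,0],[0.0,0,0,0,0,0,0]]

```text
time_s: 17.58
eef_pos: [0.5939, -0.1142, 0.1961]
tcp_rot: [[-0.052, 0.999, -0.001], [0.999, 0.052, 0.0], [0.001, -0.001, -1.0]]
force: [-0.2, 0.1, 0.5]
width: 0.501
finger_force: 0.0
```

```bash
python3 -c "
from plant import arm
print(arm.job_done())"
```

```text
the job is handed in; nothing more can be done
None
```

I handed the job in at about 17.6 s: by my camera checks the block is fully home with its flange flush with the rim, and the pointer is lined up with the mark tooth to within about 0.5 mm (the hand-in returned no verdict).

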